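# Hang the filter caddy on the locking cleat

### The job

Pick up the filter caddy by its handle and hang it near the middle of the grey panel's cleat: tip its top towards the panel, hook the angled strip on its back over the cleat, then, still holding it, let it swing down level so that its bottom rib tucks in under the guard ledge and it is locked fully home. Work by feel and press gently, because the cleat unit's exact height has not been measured; only then let go, and leave the other things on the table where they are.

Things in the scene. Friction and masses are not known exactly. Their poses are not given: they have to be found in the camera images.
- panel: Fixed low grey upright panel, 280 wide, 170 high, 15 thick, carrying an aluminium cleat unit (cleat + ledge). Origin at table height, mid-width, in the unit's front face. z up, y along the width, -x out of the front. Below u = distance out of that face (u=-x). The unit is clamped up to 14 mm above or below its middle setting: unmeasured, must be felt; it is rigid. Push on it with under 30 N.
- cleat_mark (a point): Point of the panel at u=20, y=0, 150 above the table: where the cleat's top edge is at the MIDDLE setting (true edge up to 14 mm higher or lower). The cleat is a 6 thick bar, 200 long (y), rising out of the face at 45 degrees: upper surface from u=4 (16 below the edge) to its edge at u=20; nose's outer corner at u=24, 4 below. So a V-groove, open upwards, lies behind it. Axes as panel.
- ledge_mark (a point): Point of the panel at u=18, y=0, 80.5 above the table: front lower edge of the guard ledge at the MIDDLE setting; it shifts with the cleat. The ledge is 200 long (y), u=0 to 18, 8 thick, always 61.5 to 69.5 below the cleat's top edge. Lowered level, the caddy's rib lands on it; tipped by 20 degrees the rib passes outside it and swings in under it. Axes as panel.
- caddy: Loose white open caddy, 0.34 to 0.55 kg, black blocks and a lens fixed inside. Origin: centre of the underside; z up, +x to its rear, y width. Box 110 wide, x=-55 to 45, 45 high; rear wall 87 high. Fully home: level, axes parallel to the panel's, origin at u=70, 68 above the table (+ unit's shift), strip resting on the cleat, within 50 mm of the panel's middle. Centre of mass near the middle.
- strip_corner (a point): Caddy point x=50, y=0, z=82: inner corner where the strip's underside meets the 5 thick bridge from the rear wall. Strip: 100 wide, 5 thick, underside at 45 degrees down and rearward to x=61, z=71. Home, this corner sits on the cleat's top edge. Tipped 20 degrees, at u=17, the strip bears on the cleat with the corner about 4.5 above that edge (1 more per mm further out). Axes as caddy.
- rib_end (a point): Caddy point x=69, y=0, z=8: rear upper edge of the rib along the caddy's bottom (100 wide, z=2 to 8, from the rear wall at x=45 to x=69). Home, it is under the ledge with 4.5 mm play above it and about 1 mm off the panel unit's face. As the caddy swings level about the cleat, strip_corner moves out to u=20 and down onto the cleat's edge. Axes as caddy.
- handle (a point): Grip point on the caddy's upright handle, at x=0, y=0, z=117 of the caddy. The handle is a flat paddle 46 long (x), 10 thick (y), from z=95 to z=137; pinch it across its thickness (along the caddy's y) from above. The stem beneath is 6 thick. Axes as caddy.
- reagent_bottle: Bystander: small amber bottle with black cap, 44 in diameter, 85 high; origin at centre of its base. Leave alone.
- slide_box: Bystander: flat white plastic box 75 x 100 x 32 high; origin at centre of its underside. Leave alone.
- lens_barrel: Bystander: steel lens barrel standing upright, 34 in diameter, 50 high; origin at centre of its base. Leave alone.
Not all that is in view belongs to the job. There is more than one size of the caddy; the job needs the middle-sized.

How it is judged:
By the outcome, as a careful person would: the job done as asked, in the order asked, and still so for the second after the job is handed in, with the robot touching nothing.
It also fails if it takes over 51 s, if anything falls off the work surface, if the arm or the gripper's body presses on something with over 40 N, if the wrist force passes 120 N, or if a joint passes its speed limit or range.

### The arm

A 7-joint arm with a two-finger parallel gripper is mounted at the origin on the work surface. World frame = base frame: x ahead of the robot, y to its left, z up, the work surface at z = 0. Lengths are in m, angles in rad, forces in N, time in s.
With the tool pointing down it reaches from about 0.425 to 0.925 m from the base axis. Payload 6.8 kg.
Tool frame: the origin (TCP) lies on the front face of the gripper's body, between the roots of the fingers; the fingertips stand 73 mm ahead of it and the grasp point (between the pads) lies 54 mm ahead of it; z points along the fingers, y is the direction in which the jaws open and shut (so a half turn about z gives the same grasp; the last joint's range is limited). The gripper opens to 85 mm and grips with 20 to 120 N. Pads are 22 mm wide; open, the fingers measure 114 mm over their backs; the gripper's body (76 mm by 85 mm) begins 54 mm behind the grasp point. The pads swing forward as they close: fully open they stand 13 mm farther back than shut.
Start: joints at [-1.329, 0.477, 0.022, 1.555, -0.011, 1.109, -0.083], TCP at [0.231, 0.634, 0.304] pointing down, gripper open.
Joint ranges: [-2.96, 2.96], [-0.34, 2.1], [-1.41, 1.46], [0.24, 2.44], [-1.37, 4.51], [0.17, 1.92], [-2.96, 2.96]. Speed limits (rad/s): [2.39, 2.39, 3.14, 3.14, 3.14, 3.14, 3.14].

### API

Orientations are given as a unit quaternion [w, x, y, z].
In Python, from station import get_obs, read_camera, hand_in, spot_in, cut_out, spot_point gives the robot as it stands. The module is installed in compiled form; this text tells all that it offers.
- The arm moves only by the tool move_arm, never from a script. Its arguments are lists of equal length, an entry for each row: "gripper": the opening, from 0 (shut) to 1 (fully open); "xyz": the shift along the tool's x, y, z in cm, a list of three; "twist": the turn about the tool's z in rad. A call has 1 to 5 rows; each row is the pose to reach, as a shift and turn from the pose commanded when the call began, along the tool's axes at that moment; what a row does not reach only later rows make up. A row lasts 1/12 s, in which the tool goes at most 41.7 mm and 7.16 degrees, less where a joint would pass 70% of its speed; a pose out of reach is approached as far as the arm can. A call with a gripper value outside its range is refused whole. The fingers move at their own pace and stop on an object; "squeeze" is the grip in N (left out, the last holds). Time passes only in rows, so rows that repeat a pose let the fingers close. It gives the time, the measured TCP pose, the force and the opening at its end, in the units of the state.
- get_obs(): the state, without advancing time (a new reading comes with each control period).
- read_camera(name): name is "scene" or "top" or "wrist"; returns a dict with "pixels" (480x640x3 uint8, red, green, blue), "fx", "fy", "cx", "cy" (pixels), "R" (3x3) and "t" (3): a world point X has camera coordinates R X + t. Camera axes: x right, y down, z forward; pixel columns grow to the right and rows downward; lengths in m; the calibration is good to about 2 mm. A picture is of the moment at which its call begins. There is no depth.
- hand_in(): hands the job in, once; it reports no verdict.
Trained networks look in the newest picture that a camera, given by its name, has taken for a name from the list of things; names that differ only in an ending like _2 or _b are one class to them, and where a whole thing is asked for, a point or a joint stands for the part that bears it (a point fixed in the world has none). Each returns a list of dicts, best first, with "p" (0 to 1); they miss things now and then, are a little off and sometimes report something else, mostly with a low value. They report only what shows in the picture. A call takes as long as a camera call. They do not tell look-alikes from the thing itself.
- spot_in(query, camera): "centre" ([x, y, z] in m, in world coordinates, good to about 4 mm: the middle of the surface that is visible of it).
- cut_out(query, camera): "pixels" (480x640 bool, what is visible of it).
- spot_point(query, camera): "centre" ([x, y, z] in m, in world coordinates, good to about 4 mm: a listed point, or the origin of a listed thing).
The state is a dict: "t": time; "q": joint angles; "joint_vel": joint speeds; "joint_torque": joint torques, N m; "eef_pos": TCP position; "tool_rot": TCP orientation; "contact_force": force on the tool from outside, world axes, zero at the start; "torque": the same for the moment, N m; "gripper_width": opening from 0.0 (shut) to 1.0 (fully open).
Only numpy, scipy, OpenCV 4.12 (cv2) and the standard library are available. Lean on these libraries where they do the work, as an engineer would, in place of code of your own. Each camera call takes 0.05 s, during which the arm holds its last target.

## Working session

There is one attempt and no reset: what is moved stays moved. The work goes in short steps, Python scripts to look and compute and a tool call to move; the robot and the scene stay as the last step left them, time stands still between calls to the robot, and variables do not carry over. Pictures are saved under pics/ and viewed, and the job is handed in when it is done.

Besides the shell and the picture viewer there is one more tool, called after "Emit:" by a JSON object that holds its "name" and its "arguments", one argument or row to a line. move_arm: Moves the arm, as the interface text tells. Its arguments: {"type":"object","properties":{"gripper":{"type":"array","items":{"type":"number"}},"xyz":{"type":"array","items":{"type":"array","items":{"type":"number"}}},"twist":{"type":"array","items":{"type":"number"}},"squeeze":{"type":"number"}},"required":["gripper","xyz","twist"]}

```bash
mkdir -p pics
python3 - <<'E'
from station import *
import cv2
o=get_obs()
for k in o: print(k,o[k])
for c in ["scene","top","wrist"]:
    d=read_camera(c); cv2.imwrite(f"pics/{c}0.png",d["pixels"][:,:,::-1])
    print(c,d["fx"],d["cx"],d["cy"],d["R"],d["t"])
    for q in ["caddy","panel","handle","cleat_mark","ledge_mark","strip_corner","rib_end","reagent_bottle","slide_box","lens_barrel"]:
        print(q,[(round(r["p"],2),[round(float(v),3) for v in r["centre"]]) for r in spot_point(q,c)][:4])
print(get_obs()["t"])
E
```

```text
t 0.0
q [-1.32911767  0.47780492  0.02233065  1.55645809 -0.01150684  1.10929615
 -0.08309817]
joint_vel [ 0.0015148   0.00186352  0.00158747  0.00215259  0.00020665  0.00162623
 -0.0006621 ]
joint_torque [-3.05883314e-04 -5.96456695e+01  1.60769138e+00 -2.81191868e+01
  1.24132921e-02  9.56009579e-03 -2.83076240e-06]
eef_pos [0.2311556  0.63369356 0.30291938]
tool_rot [-9.71477908e-05  1.73985112e-01  9.84747854e-01 -9.14126732e-04]
contact_force [ 0.10238733 -0.26965827  0.16110859]
torque [ 0.01795256 -0.05601464 -0.00759835]
gripper_width 1.0003177703505137
scene 568.0496471438231 323.7184652685255 230.7127436420159 [[ 0.64500152  0.76416137  0.00551754]
 [ 0.48270524 -0.40181573 -0.77816436]
 [-0.59242611  0.50458053 -0.62803646]] [-0.4615699  -0.10112259  1.4431815 ]
caddy [(0.92, [0.484, 0.199, -0.003]), (0.92, [0.407, 0.556, 0.002]), (0.74, [0.593, -0.166, 0.083]), (0.59, [0.732, 0.075, -0.003])]
panel [(0.81, [0.577, -0.179, -0.001])]
handle [(0.86, [0.484, 0.198, 0.116]), (0.78, [0.406, 0.559, 0.168]), (0.64, [0.32, 0.205, 0.08]), (0.44, [0.596, -0.165, 0.085])]
cleat_mark 
[... 985 characters left out ...]
.525, 0.192, 0.084]), (0.85, [0.46, 0.614, 0.115]), (0.79, [0.359, 0.207, 0.058])]
rib_end [(0.97, [0.479, 0.633, 0.013]), (0.82, [0.546, 0.191, 0.008])]
reagent_bottle [(0.84, [0.732, 0.238, -0.001])]
slide_box [(0.91, [0.43, 0.006, -0.002])]
lens_barrel [(0.73, [0.73, 0.074, -0.002])]
wrist 419.543280337557 319.73459492618457 242.26458531178662 [[ 3.42787877e-01  9.39412735e-01 -4.29529447e-04]
 [ 8.99265611e-01 -3.28006047e-01  2.89367231e-01]
 [ 2.71694373e-01 -9.95778397e-02 -9.57218064e-01]] [-0.67577433 -0.03642559  0.37932473]
caddy [(0.78, [0.41, 0.559, 0.0])]
panel []
handle []
cleat_mark []
ledge_mark []
strip_corner []
rib_end []
reagent_bottle []
slide_box []
lens_barrel []
1.65
```

View images.

View pics/scene0.png

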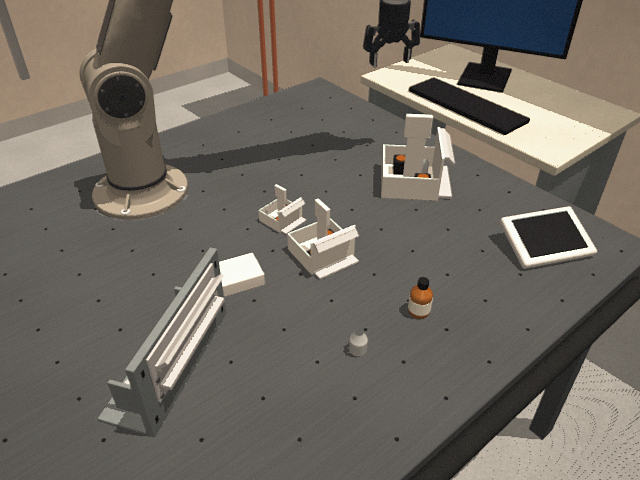

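View pics/top0.png

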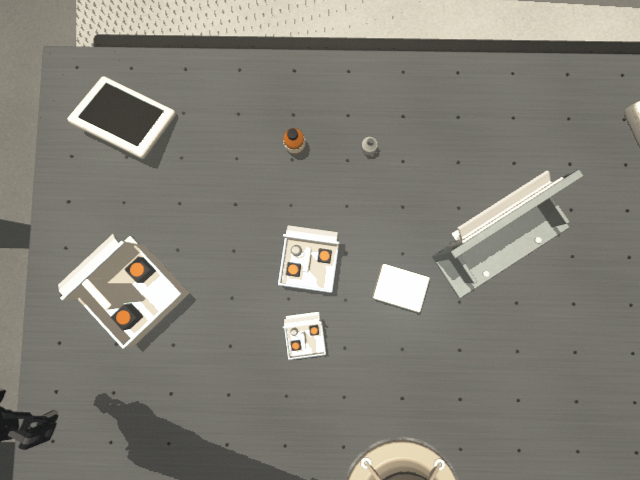

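Run:
```python
import cv2
a=cv2.imread("pics/scene0.png"); 
b=cv2.imread("pics/top0.png")
cv2.imwrite("pics/scene0crop.png",cv2.resize(a[130:330,250:500],None,fx=3,fy=3,interpolation=cv2.INTER_CUBIC))
```

```text
(no output)
```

View pics/scene0crop.png

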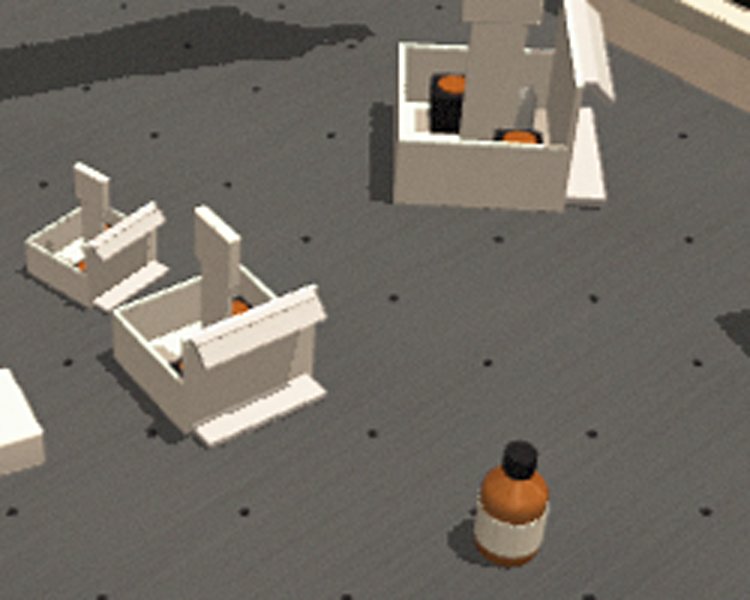

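Run:
```python
import cv2
a=cv2.imread("pics/scene0.png"); 
b=cv2.imread("pics/top0.png")
cv2.imwrite("pics/scene0p.png",cv2.resize(a[240:440,90:280],None,fx=3,fy=3,interpolation=cv2.INTER_CUBIC))
cv2.imwrite("pics/top0p.png",cv2.resize(b[160:310,420:600],None,fx=4,fy=4,interpolation=cv2.INTER_CUBIC))
```

```text
(no output)
```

View pics/scene0p.png

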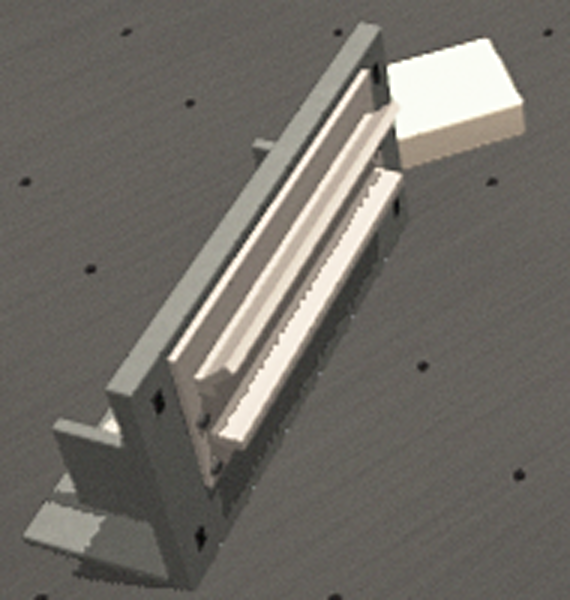

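View pics/top0p.png

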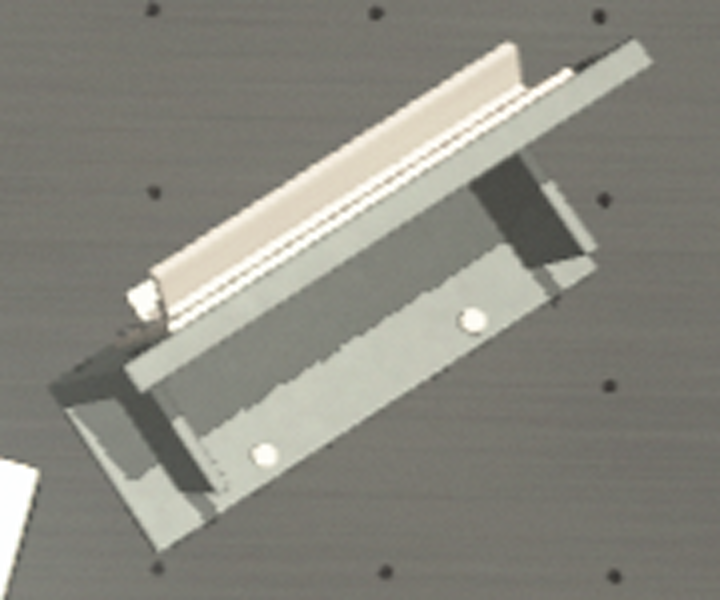

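```bash
cat > h.py <<'E'
import numpy as np, cv2
from scipy.optimize import least_squares
CAM={}
def setcams():
    CAM["scene"]=dict(f=568.0496471438231,c=(323.7184652685255,230.7127436420159),R=np.array([[ 0.64500152,0.76416137,0.00551754],[0.48270524,-0.40181573,-0.77816436],[-0.59242611,0.50458053,-0.62803646]]),t=np.array([-0.4615699,-0.10112259,1.4431815]))
    CAM["top"]=dict(f=502.4827743397347,c=(325.81333612236966,235.6800386915251),R=np.array([[ 0.01653824,-0.99984945,-0.00524982],[-0.99561217,-0.01598404,-0.09220038],[0.09210259,0.00675162,-0.99572663]]),t=np.array([0.15319776,0.53561047,1.02249792]))
setcams()
def proj(c,X):
    k=CAM[c]; p=k["R"]@X+k["t"]; return np.array([k["f"]*p[0]/p[2]+k["c"][0],k["f"]*p[1]/p[2]+k["c"][1]])
def P(pp,u,y,z):  # mm, panel coords
    x0,y0,a=pp[:3]; n=np.array([-np.cos(a),-np.sin(a)]); w=np.array([-np.sin(a),np.cos(a)])
    q=np.array([x0,y0])+n*u/1e3+w*y/1e3
    return np.array([q[0],q[1],z/1e3])
E
cat > fit.py <<'E'
from h import *
T=lambda x,y:(x/4+420-.375,y/4+160-.375)
S=lambda x,y:(x/3+90-.33,y/3+240-.33)
obs=[("top",T(635,40),'F',140),("top",T(652,62),'B',140),("top",T(143,390),'B',-140),("top",T(125,368),'F',-140),
("scene",S(130,397),'F',140),("scene",S(108,388),'B',140),("scene",S(362,25),'B',-140),("scene",S(382,30),'F',-140)]
def res(p):
    r=[]
    for c,px,k,y in obs:
        u=-p[3] if k=='F' else -p[3]-15
        r+=list(proj(c,P(p,u,y,170))-px)
    r.append((p[3]-5)*1.0)
    return np.array(r)
s=least_squares(res,[0.576,-0.176,np.radians(-150),5])
print(s.x,np.degrees(s.x[2]),np.round(s.fun,1))
np.save("pp.npy",s.x)
p=s.x
for c,(x0,y0,x1,y1),f,fn in [("scene",(90,240,240,400),5,"s"),("top",(430,165,590,270),5,"t")]:
    im=cv2.imread(f"pics/{c}0.png")[y0:y1,x0:x1]; im=cv2.resize(im,None,fx=f,fy=f,interpolation=cv2.INTER_CUBIC)
    def L(a,b,col):
        A=(proj(c,P(p,*a))-(x0,y0)+.5)*f; B=(proj(c,P(p,*b))-(x0,y0)+.5)*f
        cv2.line(im,tuple(int(v) for v in A),tuple(int(v) for v in B),col,1)
    for sft,col in [(-14,(255,0,0)),(0,(0,255,0)),(14,(0,0,255))]:
        L((20,-100,150+sft),(20,100,150+sft),col); L((24,100,146+sft),(24,-100,146+sft),col) if sft==0 else 0
        L((18,-100,88.5+sft),(18,100,88.5+sft),col)
    L((-p[3],-140,170),(-p[3],140,170),(0,255,255));L((0,-140,0),(0,140,0),(0,255,255))
    cv2.imwrite(f"pics/ov_{fn}.png",im); print(im.shape)
E
python3 fit.py
```

```text
[ 0.57697866 -0.17660062 -2.55909289  5.00000201] -146.6252217140745 [ 0.7 -1.4  1.3 -0.  -0.2  0.9 -0.4 -0.7  1.  -0.1 -1.1  0.4 -0.3 -1.5
  0.8 -1.5  0. ]
(800, 750, 3)
(525, 800, 3)
```

```bash
python3 -c "
import cv2
a=cv2.imread('pics/ov_s.png');cv2.imwrite('pics/ov_s1.png',a[200:800])"
```

```text
(no output)
```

View pics/ov_s1.png

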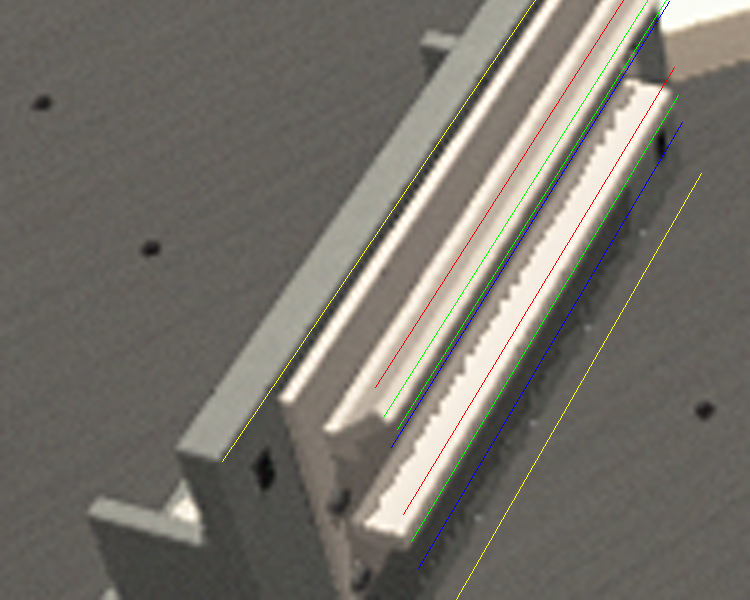

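View pics/ov_t.png

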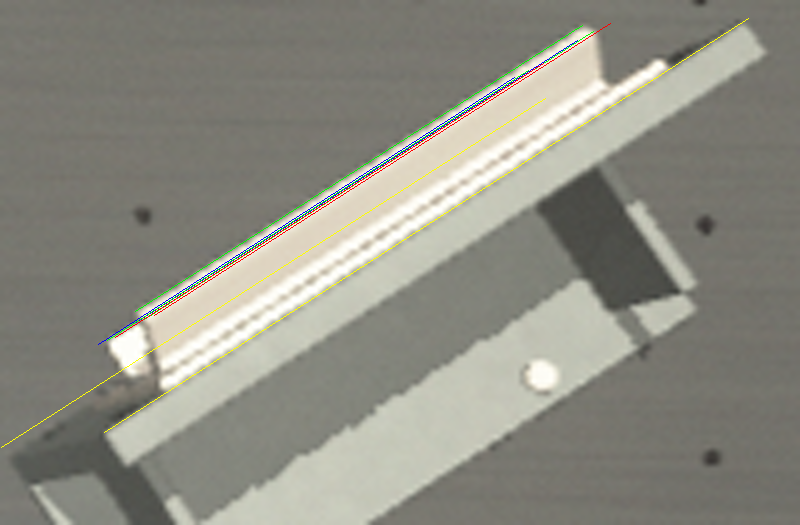

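```bash
cat > fit2.py <<'E'
from h import *
exec(open("fit.py").read().split("def res")[0].split("import *")[1])
T5=lambda x,y:(x/5+430-.4,y/5+165-.4); S5=lambda x,y:(x/5+90-.4,y/5+240-.4)
o2=[("top",T5(137,311),24,-100,146),("top",T5(588,26),24,100,146),("scene",S5(394,620),24,100,146),("scene",S5(381,612),20,100,150),
("scene",S5(405,737),18,100,88.5),("scene",S5(672,297),18,-100,88.5)]
def res(p):
    r=[]
    for c,px,k,y in obs:
        u=-p[3] if k=='F' else -p[3]-15
        r+=list(proj(c,P(p,u,y,170))-px)
    for c,px,u,y,z in o2: r+=list(proj(c,P(p,u,y,z+p[4]))-px)
    return np.array(r)
s=least_squares(res,[0.576,-0.176,np.radians(-147),5,0],loss='soft_l1')
p=s.x;print(p,np.degrees(p[2]),np.round(s.fun,1))
C=np.linalg.inv(s.jac.T@s.jac);print(np.sqrt(np.diag(C)))
np.save("pp.npy",p)
E
python3 fit2.py
```

```text
[ 0.57623476 -0.17715563 -2.5591475   4.13020805  1.97268926] -146.62835108061788 [ 0.8 -1.4  1.3 -0.  -0.2  0.9 -0.3 -0.7  0.9 -0.1 -1.1  0.4 -0.3 -1.4
  0.8 -1.5  0.2  0.4 -0.4 -0.1 -0.2  0.8 -0.4  0.   0.3 -0.1  0.6 -1.3]
[9.15809419e-04 6.06938119e-04 4.84059566e-03 1.23739479e+00
 1.50556901e+00]
```

Emit:
{"name": "move_arm", "arguments": {
  "gripper": [1, 1, 1, 1, 1],
  "xyz": [
    [-3, -2.5, 0.2],
    [-6, -5, 0.4],
    [-9, -7.5, 0.6],
    [-12, -10, 0.8],
    [-15, -12.7, 1]
  ],
  "twist": [-0.05, -0.1, -0.15, -0.2, -0.236],
  "squeeze": 30
}}

```text
t: 2.07
eef_pos: [0.3295, 0.462, 0.294]
tool_rot: [0.0, 0.055, 0.998, 0.0]
contact_force: [0.5, 0.1, -0.6]
gripper_width: 1.002
```

```bash
cat > go.py <<'E'
import sys,numpy as np
from station import get_obs
from scipy.spatial.transform import Rotation as Ro
def rot(o):
    q=o["tool_rot"]; return Ro.from_quat([q[1],q[2],q[3],q[0]]).as_matrix()
def st():
    o=get_obs(); R=rot(o)
    print("t %.2f"%o["t"],"pos",np.round(o["eef_pos"],4),"hdg_y %.2f"%np.degrees(np.arctan2(R[1,1],R[0,1])),"z",np.round(R[:,2],3),"F",np.round(o["contact_force"],2),"M",np.round(o["torque"],2),"w %.3f"%o["gripper_width"],"q",np.round(o["q"],2))
    return o,R
def to(x,y,z,h=None):
    o,R=st(); d=R.T@(np.array([x,y,z])-o["eef_pos"])*100
    print("shift cm",np.round(d,2)); 
    if h is not None: print("twist",round(-np.radians(h-np.degrees(np.arctan2(R[1,1],R[0,1]))),4))
if __name__=="__main__":
    a=[float(v) for v in sys.argv[1:]]
    to(*a) if a else st()
E
python3 go.py 0.4795 0.1983 0.27 83.5
```

```text
t 2.07 pos [0.3295 0.462  0.294 ] hdg_y 83.64 z [ 0.     0.001 -1.   ] F [ 0.49  0.12 -0.59] M [ 0.01 -0.01 -0.06] w 1.002 q [-1.07  0.31  0.01  1.83 -0.    1.    0.4 ]
shift cm [-17.83 -24.55   2.39]
twist 0.0024
```

Emit:
{"name": "move_arm", "arguments": {
  "gripper": [1, 1, 1, 1, 1],
  "xyz": [
    [-2.3, -3.2, 0.4],
    [-4.6, -6.4, 0.8],
    [-6.9, -9.5, 1.2],
    [-9.2, -12.6, 1.6],
    [-11.5, -15.8, 2]
  ],
  "twist": [0, 0, 0, 0, 0]
}}

```text
t: 2.48
eef_pos: [0.4257, 0.2918, 0.2741]
tool_rot: [0.0, 0.057, 0.998, 0.0]
contact_force: [0.8, 0.0, 0.1]
gripper_width: 1.001
```

Emit:
{"name": "move_arm", "arguments": {
  "gripper": [1, 1, 1, 1, 1],
  "xyz": [
    [-2, -3, 0.1],
    [-4.5, -6.3, 0.3],
    [-6.3, -8.8, 0.4],
    [-6.3, -8.8, 0.4],
    [-6.3, -8.8, 0.4]
  ],
  "twist": [0, 0, 0, 0, 0]
}}

```text
t: 2.9
eef_pos: [0.4785, 0.1968, 0.2701]
tool_rot: [0.0, 0.059, 0.998, -0.0]
contact_force: [-0.2, 1.6, 0.5]
gripper_width: 0.999
```

```bash
python3 go.py 0.4795 0.1983 0.171 83.5
python3 - <<'E'
from station import *
import cv2
d=read_camera("wrist"); cv2.imwrite("pics/w1.png",d["pixels"][:,:,::-1])
for q in ["handle","strip_corner"]:
    print(q,[(round(r["p"],2),[round(float(v),4) for v in r["centre"]]) for r in spot_point(q,"wrist")][:3])
E
```

```text
t 2.90 pos [0.4785 0.1968 0.2701] hdg_y 83.21 z [ 0. -0. -1.] F [-0.15  1.58  0.54] M [0.05 0.03 0.01] w 0.999 q [-0.64  0.26  0.16  1.97 -0.05  0.92  0.99]
shift cm [-0.07  0.16  9.91]
twist -0.005
handle []
strip_corner [(0.7, [0.5292, 0.1893, 0.0819]), (0.66, [0.3552, 0.208, 0.058])]
```

View pics/w1.png

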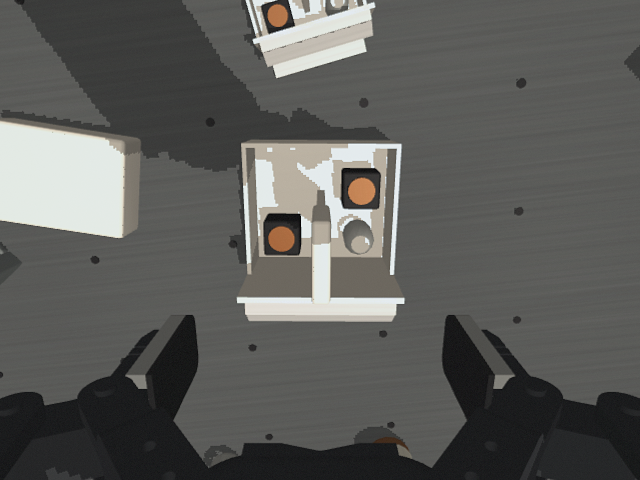

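```bash
python3 - <<'E'
from station import *
import numpy as np
d=read_camera("wrist")
for yaw,o in [(-6.5,(0.4795,0.1983))]:
    a=np.radians(yaw)
    for x,y,z in [(23,5,137),(23,-5,137),(-23,5,137),(-23,-5,137),(45,55,87),(45,-55,87),(-55,55,45),(-55,-55,45),(69,50,8),(69,-50,8)]:
        X=np.array([o[0]+(x*np.cos(a)-y*np.sin(a))/1e3,o[1]+(x*np.sin(a)+y*np.cos(a))/1e3,z/1e3])
        p=d["R"]@X+d["t"]; print((x,y,z),round(d["fx"]*p[0]/p[2]+d["cx"],1),round(d["fy"]*p[1]/p[2]+d["cy"],1))
E
python3 -c "
import cv2
a=cv2.imread('pics/w1.png');cv2.imwrite('pics/w1c.png',cv2.resize(a[130:330,225:415],None,fx=3,fy=3))"
```

```text
(23, 5, 137) 323.8 312.7
(23, -5, 137) 305.0 312.7
(-23, 5, 137) 324.3 229.0
(-23, -5, 137) 304.2 229.0
(45, 55, 87) 398.7 309.1
(45, -55, 87) 232.1 308.8
(-55, 55, 45) 395.8 149.5
(-55, -55, 45) 235.7 149.2
(69, 50, 8) 374.7 293.9
(69, -50, 8) 258.0 293.7
```

View pics/w1c.png

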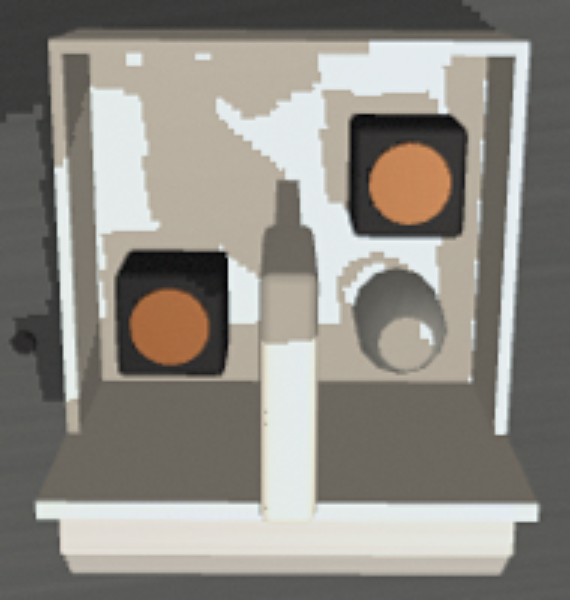

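Emit:
{"name": "move_arm", "arguments": {
  "gripper": [1, 1, 1, 1, 1],
  "xyz": [
    [0, 0.1, 2.5],
    [0, 0.1, 5.5],
    [0, 0.1, 8],
    [0, 0.1, 9.5],
    [0, 0.1, 9.9]
  ],
  "twist": [0, 0, 0, 0, 0]
}}

```text
t: 3.52
eef_pos: [0.4757, 0.2006, 0.1684]
tool_rot: [-0.002, 0.055, 0.998, -0.001]
contact_force: [0.1, -0.1, -0.7]
gripper_width: 0.998
```

Emit:
{"name": "move_arm", "arguments": {
  "gripper": [0.5, 0.3, 0.1, 0, 0],
  "xyz": [
    [0, 0, 0],
    [0, 0, 0],
    [0, 0, 0],
    [0, 0, 0],
    [0, 0, 0]
  ],
  "twist": [0, 0, 0, 0, 0],
  "squeeze": 40
}}

```text
t: 3.93
eef_pos: [0.4782, 0.2001, 0.1719]
tool_rot: [0.001, 0.057, 0.998, 0.001]
contact_force: [-0.2, 0.1, 0.4]
gripper_width: 0.3
```

Emit:
{"name": "move_arm", "arguments": {
  "gripper": [0, 0, 0, 0, 0],
  "xyz": [
    [0, 0, 0],
    [0, 0, 0],
    [0, 0, 0],
    [0, 0, 0],
    [0, 0, 0]
  ],
  "twist": [0, 0, 0, 0, 0]
}}

```text
t: 4.35
eef_pos: [0.4776, 0.1995, 0.1709]
tool_rot: [-0.0, 0.057, 0.998, -0.0]
contact_force: [-1.6, -2.9, 0.9]
gripper_width: 0.11
```

```bash
python3 go.py
```

```text
t 4.35 pos [0.4776 0.1995 0.1709] hdg_y 83.47 z [-0.001 -0.    -1.   ] F [-1.63 -2.91  0.89] M [-0.36  0.27 -0.04] w 0.110 q [-0.63  0.4   0.14  2.05 -0.08  0.7   1.02]
```

Emit:
{"name": "move_arm", "arguments": {
  "gripper": [0, 0, 0, 0, 0],
  "xyz": [
    [0, 0, -1],
    [0, 0, -4],
    [0, 0, -8],
    [0, 0, -11.5],
    [0, 0, -15]
  ],
  "twist": [0, 0, 0, 0, 0],
  "squeeze": 60
}}

```text
t: 4.77
eef_pos: [0.4772, 0.1997, 0.3229]
tool_rot: [-0.0, 0.057, 0.998, 0.0]
contact_force: [1.3, 0.5, -4.2]
gripper_width: 0.113
```

Emit:
{"name": "move_arm", "arguments": {
  "gripper": [0, 0, 0, 0, 0],
  "xyz": [
    [0, 0, -2],
    [0, 0, -4],
    [0, 0, -5],
    [0, 0, -5],
    [0, 0, -5]
  ],
  "twist": [0.1, 0.2, 0.3, 0.4, 0.5]
}}

```text
t: 5.18
eef_pos: [0.4776, 0.1999, 0.3721]
tool_rot: [0.0, 0.304, 0.953, 0.001]
contact_force: [-0.4, 1.1, -4.3]
gripper_width: 0.113
```

```bash
cat > pan.py <<'E'
import sys
from h import *; import go
pp=np.load("pp.npy")
def uy(pos): 
    d=np.array(pos[:2])-pp[:2]; a=pp[2]; return -(d@[np.cos(a),np.sin(a)])*1e3,(d@[-np.sin(a),np.cos(a)])*1e3
def tgt(u,y,z): return P(pp,u,y,z)
if __name__=="__main__":
    v=[float(x) for x in sys.argv[1:]]
    o=go.get_obs(); print("u,y",np.round(uy(o["eef_pos"]),1),"z",round(o["eef_pos"][2]*1e3,1))
    f=o["contact_force"];a=pp[2];print("F out %.2f along %.2f up %.2f"%(-(f[0]*np.cos(a)+f[1]*np.sin(a)),-f[0]*np.sin(a)+f[1]*np.cos(a),f[2]))
    if v: X=tgt(*v[:3]);print(np.round(X,4)); go.to(*X,*( [np.degrees(pp[2])+90]))
    else: go.st()
E
python3 pan.py 130 0 371
```

```text
u,y [ 125.1 -369.2] z 372.1
F out 0.25 along -1.18 up -4.26
[ 0.6848 -0.1056  0.371 ]
t 5.18 pos [0.4776 0.1999 0.3721] hdg_y 54.56 z [ 0.001  0.001 -1.   ] F [-0.44  1.13 -4.26] M [0.01 0.08 0.  ] w 0.113 q [-0.71  0.15  0.22  1.86 -0.04  1.14  0.47]
shift cm [-34.6  -12.88   0.1 ]
twist 1.9405
```

Emit:
{"name": "move_arm", "arguments": {
  "gripper": [0, 0, 0, 0, 0],
  "xyz": [
    [-2.5, -0.9, 0],
    [-5, -1.9, 0],
    [-8, -3, 0],
    [-11, -4.1, 0],
    [-14, -5.2, 0]
  ],
  "twist": [0.11, 0.22, 0.33, 0.44, 0.55]
}}

```text
t: 5.6
eef_pos: [0.5624, 0.0756, 0.3711]
tool_rot: [-0.0, 0.552, 0.834, 0.0]
contact_force: [-0.2, -0.1, -3.9]
gripper_width: 0.104
```

```bash
python3 pan.py 130 0 371
```

```text
u,y [ 127.5 -218.7] z 371.1
F out -0.17 along -0.03 up -3.93
[ 0.6848 -0.1056  0.371 ]
t 5.60 pos [0.5624 0.0756 0.3711] hdg_y 23.06 z [-0.  0. -1.] F [-0.16 -0.07 -3.93] M [ 0.02 -0.04  0.03] w 0.104 q [-0.56  0.25  0.39  1.76 -0.1   1.16  0.26]
shift cm [-21.48   4.17  -0.  ]
twist 1.3908
```

Emit:
{"name": "move_arm", "arguments": {
  "gripper": [0, 0, 0, 0, 0],
  "xyz": [
    [-3, 0.6, 0],
    [-6, 1.2, 0],
    [-9, 1.7, 0],
    [-12, 2.3, 0],
    [-15, 2.9, 0]
  ],
  "twist": [0.11, 0.22, 0.33, 0.44, 0.55]
}}

```text
t: 6.02
eef_pos: [0.6485, -0.0504, 0.3709]
tool_rot: [-0.0, 0.757, 0.653, -0.0]
contact_force: [-0.7, 0.2, -4.1]
gripper_width: 0.111
```

```bash
python3 pan.py 130 0 371
```

```text
u,y [130.1 -66.1] z 370.9
F out -0.48 along -0.53 up -4.06
[ 0.6848 -0.1056  0.371 ]
t 6.02 pos [ 0.6485 -0.0504  0.3709] hdg_y -8.47 z [-0.001  0.001 -1.   ] F [-0.69  0.18 -4.06] M [ 0.08 -0.06 -0.01] w 0.111 q [-0.4   0.42  0.54  1.57 -0.22  1.22  0.03]
shift cm [-4.93  4.4  -0.02]
twist 0.8406
```

Emit:
{"name": "move_arm", "arguments": {
  "gripper": [0, 0, 0, 0, 0],
  "xyz": [
    [-1.7, 1.5, 0],
    [-3.3, 2.9, 0],
    [-4.9, 4.4, 0],
    [-4.9, 4.4, 0],
    [-4.9, 4.4, 0]
  ],
  "twist": [0.12, 0.24, 0.36, 0.48, 0.6]
}}

```text
t: 6.43
eef_pos: [0.6848, -0.1059, 0.3705]
tool_rot: [0.0, 0.917, 0.398, -0.001]
contact_force: [-1.4, 0.6, -4.1]
gripper_width: 0.103
```

Emit:
{"name": "move_arm", "arguments": {
  "gripper": [0, 0, 0, 0, 0],
  "xyz": [
    [0, 0, 0],
    [0, 0, 0],
    [0, 0, 0],
    [0, 0, 0],
    [0, 0, 0]
  ],
  "twist": [0.12, 0.241, 0.241, 0.241, 0.241]
}}

```text
t: 6.85
eef_pos: [0.6847, -0.104, 0.3708]
tool_rot: [-0.0, 0.957, 0.291, -0.0]
contact_force: [-0.5, 0.7, -4.3]
gripper_width: 0.113
```

```bash
python3 - <<'E'
from station import *
import cv2
for c in ["scene","top","wrist"]:
    d=read_camera(c); cv2.imwrite(f"pics/{c}2.png",d["pixels"][:,:,::-1])
    for q in ["handle","strip_corner","rib_end"]:
        print(c,q,[(round(r["p"],2),[round(float(v),4) for v in r["centre"]]) for r in spot_point(q,c)][:3])
E
python3 pan.py 130 0 371
python3 -c "
import cv2
a=cv2.imread('pics/scene2.png');cv2.imwrite('pics/scene2c.png',cv2.resize(a[120:440,80:380],None,fx=1.8,fy=1.8))"
```

```text
scene handle [(0.91, [0.3244, 0.206, 0.0807]), (0.74, [0.4033, 0.5576, 0.1671]), (0.55, [0.6849, -0.1019, 0.3168])]
scene strip_corner [(0.88, [0.3552, 0.2075, 0.0588]), (0.85, [0.6439, -0.1284, 0.282]), (0.69, [0.4542, 0.609, 0.1151])]
scene rib_end [(0.77, [0.4771, 0.6304, 0.0112]), (0.74, [0.6273, -0.1423, 0.2048]), (0.58, [0.3688, 0.209, 0.0065])]
top handle [(0.98, [0.409, 0.5578, 0.1639]), (0.94, [0.3199, 0.2038, 0.0828]), (0.91, [0.6816, -0.1037, 0.3176])]
top strip_corner [(0.78, [0.4593, 0.6135, 0.1142]), (0.62, [0.6421, -0.133, 0.2838]), (0.58, [0.3582, 0.205, 0.0606])]
top rib_end [(0.83, [0.6295, -0.1386, 0.2082]), (0.74, [0.3686, 0.2099, 0.0066]), (0.6, [0.477, 0.6335, 0.0121])]
wrist handle [(0.8, [0.6875, -0.1038, 0.3167])]
wrist strip_corner [(0.36, [0.6809, -0.1006, 0.2014]), (0.31, [0.4284, 0.006, 0.0027]), (0.28, [0.7269, 0.0729, -0.0])]
wrist rib_end []
u,y [130.7  -1. ] z 370.9
F out 0.29 along 0.06 up -4.40
[ 0.6848 -0.1056  0.371 ]
t 7.45 pos [ 0.6848 -0.1044  0.3709] hdg_y -56.37 z [-0.  0. -1.] F [ 0.28  0.11 -4.4 ] M [ 0.02 -0.02  0.  ] w 0.109 q [-0.41  0.54  0.73  1.46 -0.37  1.28 -0.63]
shift cm [-0.07  0.1  -0.01]
twist 0.0045
```

View pics/scene2c.png

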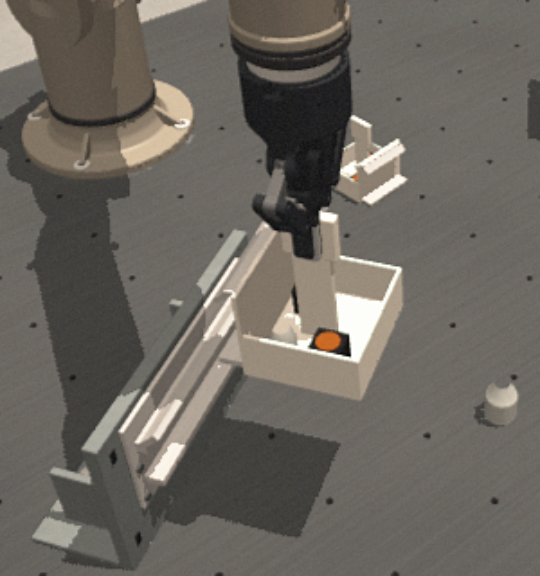

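View pics/wrist2.png

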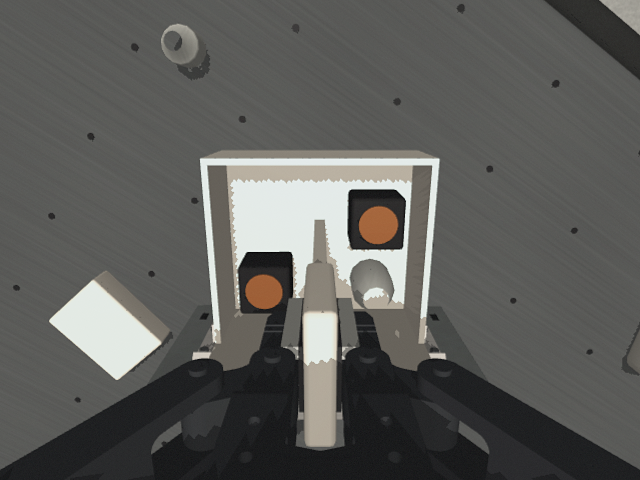

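```bash
python3 pan.py 76 0 329
```

```text
u,y [130.7  -1. ] z 370.9
F out 0.29 along 0.06 up -4.40
[ 0.6397 -0.1354  0.329 ]
t 7.45 pos [ 0.6848 -0.1044  0.3709] hdg_y -56.37 z [-0.  0. -1.] F [ 0.28  0.11 -4.4 ] M [ 0.02 -0.02  0.  ] w 0.109 q [-0.41  0.54  0.73  1.46 -0.37  1.28 -0.63]
shift cm [-5.47  0.08  4.19]
twist 0.0045
```

Emit:
{"name": "move_arm", "arguments": {
  "gripper": [0, 0, 0, 0, 0],
  "xyz": [
    [-1, 0.1, 2],
    [-2.5, 0.1, 4],
    [-4, 0.1, 4.2],
    [-5.4, 0.1, 4.2],
    [-5.4, 0.1, 4.2]
  ],
  "twist": [0.004, 0.004, 0.004, 0.004, 0.004],
  "squeeze": 25
}}

```text
t: 7.87
eef_pos: [0.6378, -0.138, 0.3287]
tool_rot: [0.0, 0.958, 0.285, -0.001]
contact_force: [-0.6, -1.5, -3.4]
gripper_width: 0.109
```

Emit:
{"name": "move_arm", "arguments": {
  "gripper": [0, 0, 0, 0, 0],
  "xyz": [
    [-0.1, 0, 0],
    [-0.2, 0, 0],
    [-0.3, 0, 0],
    [-0.4, 0, 0],
    [-0.4, 0, 0]
  ],
  "twist": [0, 0, 0, 0, 0]
}}

```text
t: 8.28
eef_pos: [0.6373, -0.137, 0.3289]
tool_rot: [0.0, 0.958, 0.288, 0.0]
contact_force: [-0.6, -0.1, -4.7]
gripper_width: 0.108
```

```bash
python3 pan.py
```

```text
u,y [73.1  0.1] z 328.9
F out -0.54 along -0.18 up -4.71
t 8.28 pos [ 0.6373 -0.137   0.3289] hdg_y -56.57 z [ 0. -0. -1.] F [-0.55 -0.15 -4.71] M [-0.02  0.02  0.01] w 0.108 q [-0.39  0.5   0.73  1.62 -0.36  1.16 -0.56]
```

Emit:
{"name": "move_arm", "arguments": {
  "gripper": [0, 0, 0, 0, 0],
  "xyz": [
    [-0.1, 0, 0],
    [-0.2, 0, 0],
    [-0.3, 0, 0],
    [-0.4, 0, 0],
    [-0.4, 0, 0]
  ],
  "twist": [0, 0, 0, 0, 0]
}}

```text
t: 8.7
eef_pos: [0.6337, -0.1396, 0.329]
tool_rot: [-0.0, 0.958, 0.287, 0.0]
contact_force: [0.4, 1.0, -4.2]
gripper_width: 0.109
```

```bash
python3 pan.py
```

```text
u,y [68.7  0.2] z 329.0
F out 0.90 along -0.66 up -4.17
t 8.70 pos [ 0.6337 -0.1396  0.329 ] hdg_y -56.62 z [ 0.  0. -1.] F [ 0.39  1.05 -4.17] M [ 0.14 -0.16  0.01] w 0.109 q [-0.39  0.49  0.73  1.63 -0.35  1.15 -0.56]
```

Emit:
{"name": "move_arm", "arguments": {
  "gripper": [0, 0, 0, 0, 0],
  "xyz": [
    [-0.1, 0, 0],
    [-0.2, 0, 0],
    [-0.3, 0, 0],
    [-0.4, 0, 0],
    [-0.4, 0, 0]
  ],
  "twist": [0, 0, 0, 0, 0]
}}

```text
t: 9.12
eef_pos: [0.6319, -0.1405, 0.3299]
tool_rot: [-0.0, 0.958, 0.288, 0.002]
contact_force: [4.3, 2.3, -2.9]
gripper_width: 0.108
```

```bash
python3 pan.py
```

```text
u,y [66.6  0. ] z 329.9
F out 4.85 along 0.44 up -2.88
t 9.12 pos [ 0.6319 -0.1405  0.3299] hdg_y -56.54 z [ 0.004  0.001 -1.   ] F [ 4.29  2.3  -2.88] M [ 1.04 -1.35 -0.07] w 0.108 q [-0.39  0.49  0.73  1.64 -0.35  1.15 -0.55]
```

Emit:
{"name": "move_arm", "arguments": {
  "gripper": [0, 0, 0, 0, 0],
  "xyz": [
    [-0.2, 0, -0.35],
    [-0.5, 0, -0.5],
    [-0.8, 0, -0.65],
    [-1.1, 0, -0.8],
    [-1.3, 0, -0.9]
  ],
  "twist": [0, 0, 0, 0, 0]
}}

```text
t: 9.53
eef_pos: [0.6198, -0.1485, 0.3384]
tool_rot: [-0.0, 0.958, 0.287, 0.001]
contact_force: [5.2, 3.7, -4.0]
gripper_width: 0.107
```

```bash
python3 pan.py;python3 - <<'E'
from station import *
import cv2
d=read_camera("scene"); a=d["pixels"][:,:,::-1];cv2.imwrite(f"pics/s3.png",cv2.resize(a[120:400,120:380],None,fx=2,fy=2))
E
```

```text
u,y [52.2  0. ] z 338.4
F out 6.37 along -0.22 up -4.04
t 9.53 pos [ 0.6198 -0.1485  0.3384] hdg_y -56.60 z [ 0.002  0.001 -1.   ] F [ 5.2   3.68 -4.04] M [ 1.06 -1.38 -0.03] w 0.107 q [-0.39  0.46  0.75  1.65 -0.34  1.16 -0.55]
```

View pics/s3.png

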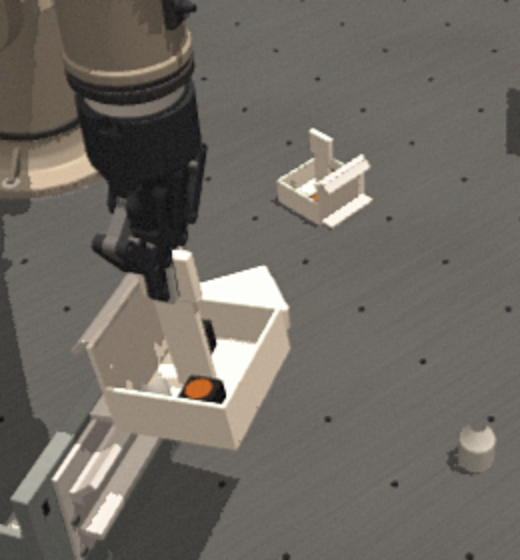

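Emit:
{"name": "move_arm", "arguments": {
  "gripper": [0, 0, 0, 0, 0],
  "xyz": [
    [-0.5, 0, -0.25],
    [-1, 0, -0.45],
    [-1.5, 0, -0.6],
    [-2, 0, -0.75],
    [-2.4, 0, -0.82]
  ],
  "twist": [0, 0, 0, 0, 0]
}}

```text
t: 10.0
eef_pos: [0.5999, -0.1618, 0.3468]
tool_rot: [-0.0, 0.958, 0.287, 0.001]
contact_force: [3.5, 3.3, -1.1]
gripper_width: 0.11
```

```bash
python3 pan.py
```

```text
u,y [28.2  0.1] z 346.8
F out 4.73 along -0.87 up -1.08
t 10.00 pos [ 0.5999 -0.1618  0.3468] hdg_y -56.59 z [ 0.002  0.001 -1.   ] F [ 3.47  3.33 -1.08] M [ 1.1  -1.15  0.03] w 0.110 q [-0.39  0.43  0.76  1.68 -0.32  1.16 -0.53]
```

Emit:
{"name": "move_arm", "arguments": {
  "gripper": [0, 0, 0, 0, 0],
  "xyz": [
    [-0.3, 0, -0.06],
    [-0.6, 0, -0.1],
    [-0.6, 0, -0.1],
    [-0.6, 0, -0.1],
    [-0.6, 0, -0.1]
  ],
  "twist": [0, 0, 0, 0, 0]
}}

```text
t: 10.42
eef_pos: [0.5949, -0.1651, 0.3477]
tool_rot: [-0.0, 0.958, 0.287, 0.001]
contact_force: [4.3, 4.0, -0.8]
gripper_width: 0.108
```

```bash
python3 pan.py
```

```text
u,y [22.2  0.2] z 347.7
F out 5.80 along -0.96 up -0.84
t 10.42 pos [ 0.5949 -0.1651  0.3477] hdg_y -56.59 z [ 0.002  0.001 -1.   ] F [ 4.31  3.99 -0.84] M [ 1.04 -1.18 -0.02] w 0.108 q [-0.39  0.42  0.76  1.69 -0.31  1.16 -0.53]
```

Emit:
{"name": "move_arm", "arguments": {
  "gripper": [0, 0, 0, 0, 0],
  "xyz": [
    [0, 0, 0],
    [0, 0, 0],
    [0.7, 0, -0.5],
    [2, 0, -1],
    [3.5, 0, -1]
  ],
  "twist": [0, 0, 0, 0, 0],
  "squeeze": 90
}}

```text
t: 10.83
eef_pos: [0.6227, -0.148, 0.358]
tool_rot: [0.001, 0.958, 0.286, -0.001]
contact_force: [0.3, 0.2, -4.4]
gripper_width: 0.105
```

Emit:
{"name": "move_arm", "arguments": {
  "gripper": [0, 0, 0, 0, 0],
  "xyz": [
    [1.5, 0, 0],
    [2.5, 0, 0],
    [2.5, 0, 0],
    [2.5, 0, 0],
    [2.5, 0, 0]
  ],
  "twist": [0, 0, 0, 0, 0]
}}

```text
t: 11.25
eef_pos: [0.6435, -0.1337, 0.3568]
tool_rot: [0.0, 0.958, 0.287, -0.001]
contact_force: [0.1, -0.4, -3.2]
gripper_width: 0.105
```

```bash
python3 pan.py;python3 - <<'E'
from station import *
import cv2
from pan import *
for c in ["scene","top"]:
    d=read_camera(c); a=d["pixels"][:,:,::-1]
    cv2.imwrite(f"pics/{c}4.png",a)
    for q in ["handle","strip_corner","rib_end","caddy"]:
        print(c,q,[(round(r["p"],2),np.round(uy(r["centre"]),1),round(float(r["centre"][2])*1e3,1)) for r in spot_point(q,c) if r["centre"][2]>.15])
a=cv2.imread("pics/scene4.png");cv2.imwrite(f"pics/s4.png",cv2.resize(a[120:400,120:380],None,fx=2,fy=2))
E
```

```text
u,y [80.   0.7] z 356.8
F out -0.10 along 0.37 up -3.16
t 11.25 pos [ 0.6435 -0.1337  0.3568] hdg_y -56.70 z [-0.002 -0.001 -1.   ] F [ 0.12 -0.37 -3.16] M [-0.11  0.11 -0.04] w 0.105 q [-0.4   0.49  0.74  1.57 -0.34  1.22 -0.58]
scene handle [(0.82, array([ 263. , -707.9]), 166.8), (0.69, array([82.8, -0.7]), 301.6)]
scene strip_corner [(0.94, array([49.5, -1.9]), 254.2)]
scene rib_end [(0.81, array([54.5, -1.5]), 173.1)]
scene caddy [(0.58, array([122.1,   3.3]), 190.2)]
top handle [(0.62, array([78.8,  2.4]), 302.4), (0.6, array([ 264.4, -708.3]), 164.1)]
top strip_corner [(0.67, array([47.7, -2.5]), 255.5)]
top rib_end [(0.9, array([56.3, -1.2]), 178.3), (0.5, array([47.3,  0.9]), 251.5)]
top caddy [(0.71, array([125.4,   1.6]), 190.8)]
```

View pics/s4.png

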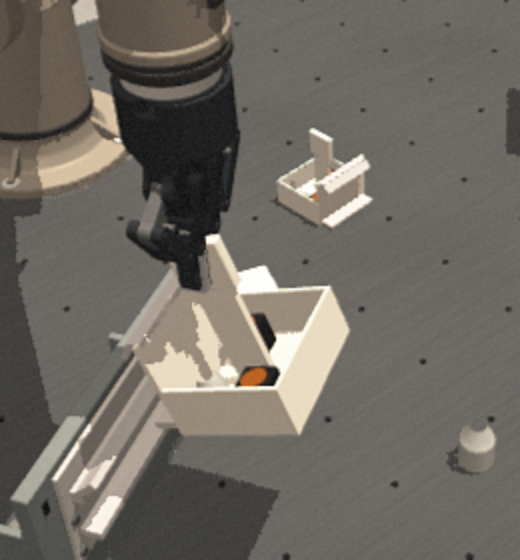

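Emit:
{"name": "move_arm", "arguments": {
  "gripper": [0, 0, 0, 0, 0],
  "xyz": [
    [0, 0, 1.5],
    [-0.6, 0, 3.5],
    [-1.2, 0, 5.5],
    [-1.6, 0.05, 7.1],
    [-1.6, 0.05, 7.4]
  ],
  "twist": [0, 0, 0, 0, 0]
}}

```text
t: 12.17
eef_pos: [0.6294, -0.1418, 0.2801]
tool_rot: [-0.001, 0.958, 0.287, -0.003]
contact_force: [-0.6, -0.5, -4.7]
gripper_width: 0.106
```

```bash
python3 pan.py 52 0 281;python3 - <<'E'
from station import *
import cv2
from pan import *
for c in ["scene","top"]:
    d=read_camera(c); a=d["pixels"][:,:,::-1]
    cv2.imwrite(f"pics/{c}5.png",a)
    for q in ["handle","strip_corner","rib_end","caddy","cleat_mark"]:
        print(c,q,[(round(r["p"],2),np.round(uy(r["centre"]),1),round(float(r["centre"][2])*1e3,1)) for r in spot_point(q,c) if r["centre"][1]<.1])
a=cv2.imread("pics/scene5.png");cv2.imwrite(f"pics/s5.png",cv2.resize(a[160:440,90:350],None,fx=2,fy=2))
E
```

```text
u,y [63.8 -0.3] z 280.1
F out -0.81 along 0.07 up -4.68
[ 0.6197 -0.1486  0.281 ]
t 12.17 pos [ 0.6294 -0.1418  0.2801] hdg_y -56.67 z [-0.005  0.    -1.   ] F [-0.63 -0.51 -4.68] M [-0.04  0.21  0.03] w 0.106 q [-0.37  0.54  0.71  1.69 -0.39  1.07 -0.53]
shift cm [-1.18  0.03 -0.08]
twist -0.0007
scene handle [(0.65, array([67.5, -1.5]), 224.3)]
scene strip_corner [(0.76, array([30.1, -0.9]), 177.0)]
scene rib_end [(0.94, array([35.7, -1.8]), 96.1)]
scene caddy [(0.69, array([107.6,   0. ]), 116.9), (0.54, array([ 268. , -123.7]), -3.5)]
scene cleat_mark [(0.62, array([16.6,  0.9]), 148.2)]
top handle [(0.61, array([66.8, -0. ]), 230.7)]
top strip_corner [(0.7, array([33.1,  0.4]), 181.1), (0.59, array([ -21.7, -233.3]), -0.3)]
top rib_end [(0.82, array([40.7, -1.7]), 101.7)]
top caddy [(0.66, array([109.5,   2.2]), 118.3), (0.39, array([30.7,  0.9]), 182.7)]
top cleat_mark [(0.58, array([19.3,  0.8]), 149.3)]
```

View pics/s5.png

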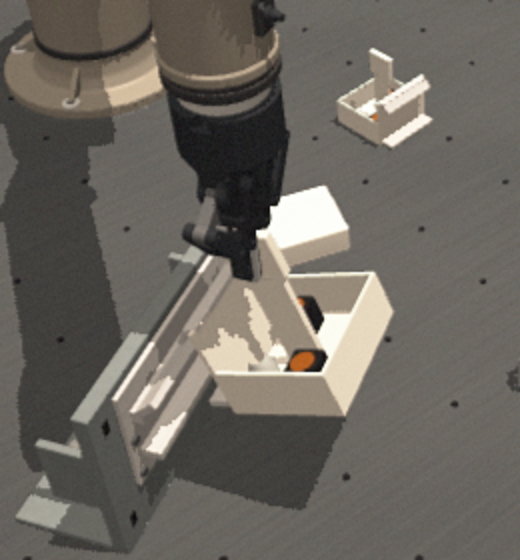

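Emit:
{"name": "move_arm", "arguments": {
  "gripper": [0, 0, 0, 0, 0],
  "xyz": [
    [-0.4, 0.03, -0.1],
    [-0.8, 0.03, -0.1],
    [-1.2, 0.03, -0.1],
    [-1.2, 0.03, 0.1],
    [-1.2, 0.03, 0.3]
  ],
  "twist": [0, 0, 0, 0, 0]
}}

```text
t: 13.18
eef_pos: [0.6213, -0.1489, 0.2801]
tool_rot: [0.0, 0.958, 0.287, 0.0]
contact_force: [-0.3, 0.4, -4.8]
gripper_width: 0.108
```

```bash
python3 pan.py
```

```text
u,y [53.2  1.2] z 280.1
F out -0.09 along -0.49 up -4.84
t 13.18 pos [ 0.6213 -0.1489  0.2801] hdg_y -56.66 z [ 0.  0. -1.] F [-0.35  0.36 -4.84] M [-0.06  0.05  0.02] w 0.108 q [-0.36  0.52  0.71  1.71 -0.38  1.06 -0.51]
```

Emit:
{"name": "move_arm", "arguments": {
  "gripper": [0, 0, 0, 0, 0],
  "xyz": [
    [0, 0, 0.15],
    [0, 0, 0.3],
    [0, 0, 0.45],
    [0, 0, 0.6],
    [0, 0, 0.7]
  ],
  "twist": [0, 0, 0, 0, 0]
}}

```text
t: 13.6
eef_pos: [0.6217, -0.1483, 0.2728]
tool_rot: [-0.0, 0.958, 0.287, -0.0]
contact_force: [0.0, 0.1, -4.3]
gripper_width: 0.105
```

```bash
python3 pan.py
```

```text
u,y [53.8  0.9] z 272.8
F out 0.09 along -0.05 up -4.33
t 13.60 pos [ 0.6217 -0.1483  0.2728] hdg_y -56.60 z [-0. -0. -1.] F [ 0.05  0.1  -4.33] M [-0.08  0.07  0.01] w 0.105 q [-0.36  0.53  0.71  1.71 -0.39  1.04 -0.51]
```

Emit:
{"name": "move_arm", "arguments": {
  "gripper": [0, 0, 0, 0, 0],
  "xyz": [
    [-0.1, 0, 0],
    [-0.2, 0, 0.1],
    [-0.2, 0, 0.25],
    [-0.2, 0, 0.4],
    [-0.2, 0, 0.5]
  ],
  "twist": [0, 0, 0, 0, 0]
}}

```text
t: 14.02
eef_pos: [0.6199, -0.1495, 0.2679]
tool_rot: [-0.0, 0.958, 0.287, -0.0]
contact_force: [0.4, -0.0, -3.7]
gripper_width: 0.102
```

```bash
python3 pan.py
```

```text
u,y [51.7  1. ] z 267.9
F out 0.32 along 0.25 up -3.65
t 14.02 pos [ 0.6199 -0.1495  0.2679] hdg_y -56.61 z [-0.  0. -1.] F [ 0.4  -0.04 -3.65] M [-0.01  0.07  0.04] w 0.102 q [-0.36  0.53  0.7   1.72 -0.39  1.03 -0.5 ]
```

Emit:
{"name": "move_arm", "arguments": {
  "gripper": [0, 0, 0, 0, 0],
  "xyz": [
    [0, 0, 0.1],
    [0, 0, 0.2],
    [0, 0, 0.3],
    [0, 0, 0.4],
    [0, 0, 0.4]
  ],
  "twist": [0, 0, 0, 0, 0]
}}

```text
t: 14.43
eef_pos: [0.6199, -0.1495, 0.2638]
tool_rot: [-0.0, 0.958, 0.287, -0.0]
contact_force: [0.6, -1.2, -3.7]
gripper_width: 0.107
```

```bash
python3 pan.py
```

```text
u,y [51.6  0.9] z 263.8
F out -0.12 along 1.30 up -3.72
t 14.43 pos [ 0.6199 -0.1495  0.2638] hdg_y -56.61 z [-0.  0. -1.] F [ 0.61 -1.15 -3.72] M [-0.04  0.05  0.07] w 0.107 q [-0.36  0.54  0.7   1.72 -0.4   1.03 -0.5 ]
```

Emit:
{"name": "move_arm", "arguments": {
  "gripper": [0, 0, 0, 0, 0],
  "xyz": [
    [0, 0, 0.1],
    [0, 0, 0.2],
    [0, 0, 0.3],
    [0, 0, 0.3],
    [0, 0, 0.3]
  ],
  "twist": [0, 0, 0, 0, 0]
}}

```text
t: 14.85
eef_pos: [0.6199, -0.1496, 0.261]
tool_rot: [-0.0, 0.958, 0.287, -0.0]
contact_force: [0.9, 0.0, -4.8]
gripper_width: 0.104
```

```bash
python3 pan.py
python3 - <<'E'
from station import *
import cv2
from pan import *
for c in ["scene","top"]:
    d=read_camera(c); a=d["pixels"][:,:,::-1]
    cv2.imwrite(f"pics/{c}6.png",a)
    for q in ["strip_corner","rib_end","caddy"]:
        print(c,q,[(round(r["p"],2),np.round(uy(r["centre"]),1),round(float(r["centre"][2])*1e3,1)) for r in spot_point(q,c) if r["centre"][1]<.1])
E
```

```text
u,y [51.7  1. ] z 261.0
F out 0.74 along 0.45 up -4.85
t 14.85 pos [ 0.6199 -0.1496  0.261 ] hdg_y -56.61 z [-0.  0. -1.] F [ 0.86  0.03 -4.85] M [-0.04  0.04  0.03] w 0.104 q [-0.35  0.54  0.7   1.73 -0.4   1.02 -0.5 ]
scene strip_corner [(0.66, array([16.3,  0.7]), 158.3)]
scene rib_end [(0.92, array([28. , -0.9]), 79.2)]
scene caddy [(0.91, array([95.9,  2.4]), 97.0), (0.49, array([16.5,  2.3]), 144.4)]
top strip_corner [(0.6, array([19.4,  2.2]), 156.7), (0.28, array([ -21.5, -235.2]), -2.1), (0.22, array([23.5, -2.9]), 152.4)]
top rib_end [(0.79, array([28.1, -1.1]), 82.7)]
top caddy [(0.55, array([95.9,  1.3]), 94.8), (0.44, array([22.4, -3.5]), 151.3)]
```

Emit:
{"name": "move_arm", "arguments": {
  "gripper": [0, 0, 0, 0, 0],
  "xyz": [
    [0, 0, 0.1],
    [0, 0, 0.2],
    [0, 0, 0.3],
    [0, 0, 0.3],
    [0, 0, 0.3]
  ],
  "twist": [0, 0, 0, 0, 0]
}}

```text
t: 15.67
eef_pos: [0.6198, -0.1502, 0.2587]
tool_rot: [0.0, 0.958, 0.287, -0.0]
contact_force: [-2.5, -1.0, 3.7]
gripper_width: 0.103
```

```bash
python3 pan.py
```

```text
u,y [51.2  1.5] z 258.7
F out -2.68 along -0.56 up 3.71
t 15.67 pos [ 0.6198 -0.1502  0.2587] hdg_y -56.64 z [ 0. -0. -1.] F [-2.55 -1.01  3.71] M [-0.45  1.16  0.  ] w 0.103 q [-0.35  0.54  0.7   1.73 -0.4   1.02 -0.5 ]
```

Emit:
{"name": "move_arm", "arguments": {
  "gripper": [0, 0, 0, 0, 0],
  "xyz": [
    [0, 0, 0.1],
    [0, 0, 0.2],
    [0, 0, 0.3],
    [0, 0, 0.3],
    [0, 0, 0.3]
  ],
  "twist": [0, 0, 0, 0, 0]
}}

```text
t: 16.08
eef_pos: [0.6209, -0.1498, 0.2567]
tool_rot: [0.0, 0.958, 0.287, 0.001]
contact_force: [-1.6, 0.8, 9.2]
gripper_width: 0.102
```

```bash
python3 pan.py
```

```text
u,y [52.3  1.7] z 256.7
F out -0.92 along -1.52 up 9.22
t 16.08 pos [ 0.6209 -0.1498  0.2567] hdg_y -56.60 z [ 0.003 -0.    -1.   ] F [-1.6   0.76  9.22] M [-0.21  1.06 -0.04] w 0.102 q [-0.35  0.55  0.7   1.73 -0.4   1.01 -0.5 ]
```

Emit:
{"name": "move_arm", "arguments": {
  "gripper": [0, 0, 0, 0, 0],
  "xyz": [
    [0, 0, -0.2],
    [0.1, 0, -0.1],
    [0.2, 0, -0.05],
    [0.35, 0, 0],
    [0.45, 0, 0.1]
  ],
  "twist": [0, 0, 0, 0, 0],
  "squeeze": 20
}}

```text
t: 16.5
eef_pos: [0.6234, -0.1478, 0.2546]
tool_rot: [0.0, 0.958, 0.287, -0.0]
contact_force: [-3.5, -0.7, 6.5]
gripper_width: 0.102
```

```bash
python3 pan.py
python3 - <<'E'
from station import *
import cv2
from pan import *
for c in ["scene","top"]:
    d=read_camera(c); a=d["pixels"][:,:,::-1]
    cv2.imwrite(f"pics/{c}7.png",a)
    for q in ["strip_corner","rib_end","caddy"]:
        print(c,q,[(round(r["p"],2),np.round(uy(r["centre"]),1),round(float(r["centre"][2])*1e3,1)) for r in spot_point(q,c) if r["centre"][1]<.1])
a=cv2.imread("pics/scene7.png");cv2.imwrite(f"pics/s7.png",cv2.resize(a[160:440,90:350],None,fx=2,fy=2))
E
```

```text
u,y [55.5  1.4] z 254.6
F out -3.33 along -1.36 up 6.54
t 16.50 pos [ 0.6234 -0.1478  0.2546] hdg_y -56.64 z [-0.001 -0.001 -1.   ] F [-3.52 -0.69  6.54] M [-0.49  1.39 -0.07] w 0.102 q [-0.35  0.55  0.69  1.72 -0.41  1.01 -0.5 ]
scene strip_corner [(0.89, array([20.7, -1.1]), 158.0)]
scene rib_end [(0.79, array([19.2, -0.9]), 73.6)]
scene caddy [(0.59, array([90.9,  3. ]), 85.0)]
top strip_corner [(0.84, array([16.2, -1.5]), 152.1), (0.56, array([ 261.8, -128.7]), -1.0)]
top rib_end [(0.57, array([19.2, -2.4]), 79.1)]
top caddy [(0.97, array([87.8,  0.6]), 84.6)]
```

View pics/s7.png

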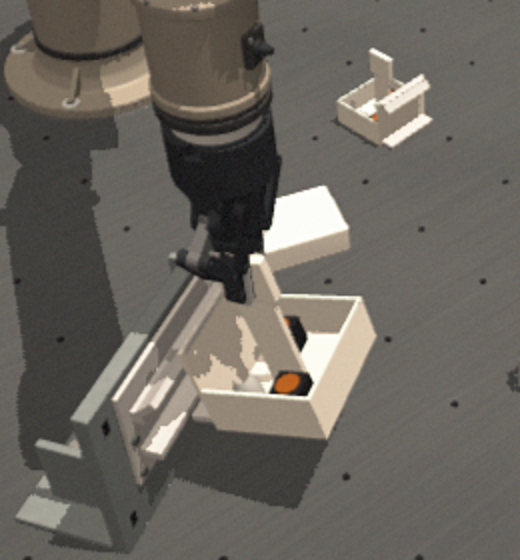

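Emit:
{"name": "move_arm", "arguments": {
  "gripper": [0, 0, 0, 0, 0],
  "xyz": [
    [0.1, 0, 0.1],
    [0.25, 0, 0.2],
    [0.4, 0, 0.35],
    [0.5, 0, 0.45],
    [0.55, 0, 0.52]
  ],
  "twist": [0, 0, 0, 0, 0]
}}

```text
t: 17.32
eef_pos: [0.6282, -0.1447, 0.2495]
tool_rot: [0.0, 0.958, 0.287, -0.0]
contact_force: [-5.4, 0.1, 12.3]
gripper_width: 0.103
```

```bash
python3 pan.py
```

```text
u,y [61.3  1.5] z 249.5
F out -4.50 along -3.03 up 12.31
t 17.32 pos [ 0.6282 -0.1447  0.2495] hdg_y -56.62 z [-0.    -0.001 -1.   ] F [-5.42  0.06 12.31] M [-0.65  2.07 -0.06] w 0.103 q [-0.35  0.56  0.69  1.72 -0.41  1.01 -0.5 ]
```

Emit:
{"name": "move_arm", "arguments": {
  "gripper": [0, 0, 0, 0, 0],
  "xyz": [
    [0.1, 0, 0.0],
    [0.2, 0, 0.1],
    [0.3, 0, 0.2],
    [0.4, 0, 0.3],
    [0.45, 0, 0.36]
  ],
  "twist": [0, 0, 0, 0, 0]
}}

```text
t: 17.73
eef_pos: [0.6317, -0.1425, 0.2456]
tool_rot: [0.0, 0.958, 0.287, -0.001]
contact_force: [-4.3, -1.3, 7.6]
gripper_width: 0.101
```

```bash
python3 pan.py
python3 - <<'E'
from station import *
import cv2
from pan import *
for c in ["scene","top"]:
    d=read_camera(c); a=d["pixels"][:,:,::-1]
    cv2.imwrite(f"pics/{c}8.png",a)
    for q in ["strip_corner","rib_end","caddy"]:
        print(c,q,[(round(r["p"],2),np.round(uy(r["centre"]),1),round(float(r["centre"][2])*1e3,1)) for r in spot_point(q,c) if r["centre"][1]<.1])
E
```

```text
u,y [65.4  1.5] z 245.6
F out -4.31 along -1.26 up 7.56
t 17.73 pos [ 0.6317 -0.1425  0.2456] hdg_y -56.65 z [-0.001 -0.001 -1.   ] F [-4.29 -1.32  7.56] M [-0.89  1.76 -0.04] w 0.101 q [-0.35  0.57  0.69  1.71 -0.42  1.01 -0.5 ]
scene strip_corner [(0.92, array([20. , -1.6]), 152.5)]
scene rib_end [(0.92, array([10.9,  0.8]), 73.9)]
scene caddy [(0.58, array([78.7,  3.3]), 75.5)]
top strip_corner [(0.82, array([17.8,  4.5]), 152.0)]
top rib_end [(0.85, array([ 9.1, -2.4]), 77.1)]
top caddy [(0.76, array([79.2,  1.5]), 76.3)]
```

Emit:
{"name": "move_arm", "arguments": {
  "gripper": [0, 0, 0, 0, 0],
  "xyz": [
    [0.1, 0, 0.1],
    [0.2, 0, 0.2],
    [0.3, 0, 0.3],
    [0.35, 0, 0.4],
    [0.35, 0, 0.45]
  ],
  "twist": [0, 0, 0, 0, 0]
}}

```text
t: 18.55
eef_pos: [0.6348, -0.1404, 0.2413]
tool_rot: [0.0, 0.958, 0.287, -0.0]
contact_force: [-3.2, -1.4, 8.8]
gripper_width: 0.102
```

```bash
python3 pan.py
python3 - <<'E'
from station import *
import cv2
from pan import *
for c in ["scene","top"]:
    d=read_camera(c); a=d["pixels"][:,:,::-1]
    cv2.imwrite(f"pics/{c}9.png",a)
    for q in ["strip_corner","rib_end","caddy"]:
        print(c,q,[(round(r["p"],2),np.round(uy(r["centre"]),1),round(float(r["centre"][2])*1e3,1)) for r in spot_point(q,c) if r["centre"][1]<.1])
a=cv2.imread("pics/scene9.png");cv2.imwrite(f"pics/s9.png",cv2.resize(a[160:440,90:350],None,fx=2,fy=2))
E
```

```text
u,y [69.2  1.5] z 241.3
F out -3.48 along -0.59 up 8.84
t 18.55 pos [ 0.6348 -0.1404  0.2413] hdg_y -56.64 z [-0.    -0.001 -1.   ] F [-3.23 -1.42  8.84] M [-0.58  1.72 -0.06] w 0.102 q [-0.35  0.58  0.68  1.71 -0.42  1.   -0.51]
scene strip_corner [(0.72, array([21.8, -1.5]), 154.9)]
scene rib_end [(0.78, array([3.7, 0.5]), 72.2)]
scene caddy [(0.95, array([75.1,  3.9]), 67.0)]
top strip_corner [(0.83, array([21.,  1.]), 152.9)]
top rib_end [(0.67, array([2.3, 0.8]), 77.5)]
top caddy [(0.95, array([75.8,  1.9]), 71.3)]
```

View pics/s9.png

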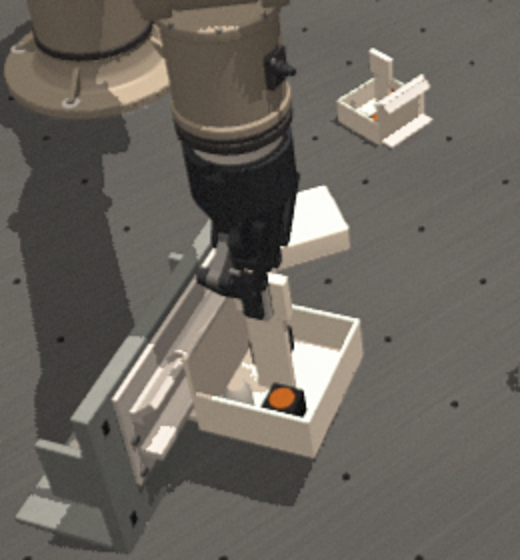

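Emit:
{"name": "move_arm", "arguments": {
  "gripper": [0, 0, 0, 0, 0],
  "xyz": [
    [0.1, 0, 0.05],
    [0.2, 0, 0.1],
    [0.3, 0, 0.12],
    [0.3, 0, 0.12],
    [0.3, 0, 0.12]
  ],
  "twist": [0, 0, 0, 0, 0]
}}

```text
t: 19.37
eef_pos: [0.636, -0.1397, 0.2398]
tool_rot: [0.0, 0.958, 0.287, -0.002]
contact_force: [-6.9, -2.2, 7.6]
gripper_width: 0.101
```

```bash
python3 pan.py
python3 - <<'E'
from station import *
import cv2
from pan import *
for c in ["scene","top"]:
    d=read_camera(c); a=d["pixels"][:,:,::-1]
    cv2.imwrite(f"pics/{c}10.png",a)
    for q in ["strip_corner","rib_end","caddy"]:
        print(c,q,[(round(r["p"],2),np.round(uy(r["centre"]),1),round(float(r["centre"][2])*1e3,1)) for r in spot_point(q,c) if r["centre"][1]<.1])
E
```

```text
u,y [70.5  1.6] z 239.8
F out -7.02 along -1.96 up 7.59
t 19.37 pos [ 0.636  -0.1397  0.2398] hdg_y -56.69 z [-0.003 -0.001 -1.   ] F [-6.94 -2.23  7.59] M [-0.9   2.16 -0.01] w 0.101 q [-0.35  0.59  0.68  1.71 -0.42  1.   -0.51]
scene strip_corner [(0.78, array([21.3, -0.6]), 152.1)]
scene rib_end [(0.61, array([1.7, 3.8]), 76.7)]
scene caddy [(0.98, array([71.5,  1.3]), 65.9)]
top strip_corner [(0.89, array([20.7, -0.7]), 150.1), (0.65, array([65.5,  4.1]), 188.7)]
top rib_end [(0.89, array([ 4.8, -2.2]), 76.6), (0.41, array([ -22.2, -237.8]), -0.3)]
top caddy [(0.73, array([72.9,  1.8]), 66.8)]
```

Emit:
{"name": "move_arm", "arguments": {
  "gripper": [0, 0, 0, 0, 0],
  "xyz": [
    [0.1, 0, 0.0],
    [0.2, 0, 0.0],
    [0.2, 0, 0.0]
  ],
  "twist": [0, 0, 0]
}}

```text
schema error: expected 5 entries
```

```bash
python3 pan.py
python3 - <<'E'
from station import *
import cv2
d=read_camera("scene"); a=d["pixels"][:,:,::-1]; cv2.imwrite("pics/s11.png",cv2.resize(a[260:410,150:300],None,fx=4,fy=4,interpolation=cv2.INTER_CUBIC))
E
```

```text
u,y [70.5  1.6] z 239.9
F out -7.31 along -1.89 up 8.38
t 19.77 pos [ 0.636  -0.1397  0.2399] hdg_y -56.69 z [-0.003 -0.001 -1.   ] F [-7.15 -2.44  8.38] M [-0.91  2.16  0.04] w 0.104 q [-0.35  0.59  0.68  1.71 -0.42  1.   -0.51]
```

View pics/s11.png

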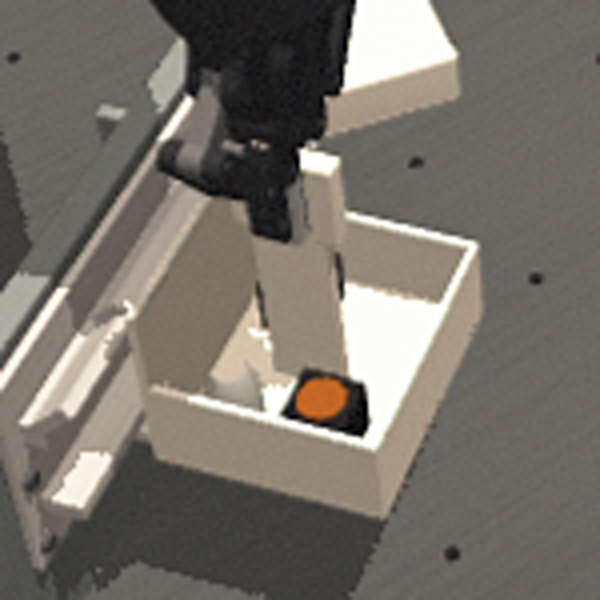

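Emit:
{"name": "move_arm", "arguments": {
  "gripper": [0, 0, 0, 0, 0],
  "xyz": [
    [0.1, 0, 0.0],
    [0.2, 0, 0.0],
    [0.2, 0, 0.0],
    [0.2, 0, 0.0],
    [0.2, 0, 0.0]
  ],
  "twist": [0, 0, 0, 0, 0]
}}

```text
t: 20.23
eef_pos: [0.6363, -0.1396, 0.2396]
tool_rot: [0.0, 0.958, 0.286, -0.003]
contact_force: [-9.4, -3.5, 9.4]
gripper_width: 0.103
```

```bash
python3 pan.py
python3 - <<'E'
from station import *
import cv2
from pan import *
R={}
for i in range(2):
  for c in ["scene","top"]:
    d=read_camera(c)
    for q in ["strip_corner","rib_end","caddy"]:
        for r in spot_point(q,c)[:1]: print(c,q,np.round([*uy(r["centre"]),r["centre"][2]*1e3],1))
E
```

```text
u,y [70.9  1.7] z 239.6
F out -9.78 along -2.28 up 9.44
t 20.23 pos [ 0.6363 -0.1396  0.2396] hdg_y -56.74 z [-0.006 -0.002 -1.   ] F [-9.43 -3.48  9.44] M [-1.33  3.01  0.1 ] w 0.103 q [-0.35  0.59  0.68  1.71 -0.42  1.01 -0.51]
scene strip_corner [ 331.  -725.4  114.5]
scene rib_end [ 1.8 -1.5 75.2]
scene caddy [  -2.1 -459.4   -0.6]
top strip_corner [  30.5 -438.6   58.4]
top rib_end [ 365.1 -730.1   12.1]
top caddy [ 262.6 -706.6    1. ]
scene strip_corner [ 332.2 -724.1  111. ]
scene rib_end [-2.5  2.3 73.9]
scene caddy [ 266.  -703.5   -1.2]
top strip_corner [ 339.5 -722.   114.8]
top rib_end [  39.9 -435.9    6.7]
top caddy [ 264.4 -707.     2.1]
```

Emit:
{"name": "move_arm", "arguments": {
  "gripper": [0, 0, 0, 0, 0],
  "xyz": [
    [-0.1, 0, 0],
    [-0.2, 0, -0.05],
    [-0.2, 0, -0.08],
    [-0.2, 0, -0.08],
    [-0.2, 0, -0.08]
  ],
  "twist": [0, 0, 0, 0, 0]
}}

```text
t: 21.45
eef_pos: [0.6359, -0.1397, 0.24]
tool_rot: [0.0, 0.958, 0.286, -0.002]
contact_force: [-6.8, -2.9, 3.1]
gripper_width: 0.106
```

```bash
python3 pan.py
```

```text
u,y [70.4  1.5] z 240.0
F out -7.22 along -1.32 up 3.10
t 21.45 pos [ 0.6359 -0.1397  0.24  ] hdg_y -56.70 z [-0.003 -0.002 -1.   ] F [-6.75 -2.87  3.1 ] M [-0.99  1.64  0.04] w 0.106 q [-0.35  0.59  0.68  1.71 -0.42  1.   -0.51]
```

Emit:
{"name": "move_arm", "arguments": {
  "gripper": [0, 0, 0, 0, 0],
  "xyz": [
    [-0.08, 0, 0],
    [-0.13, 0, 0],
    [-0.13, 0, 0],
    [-0.13, 0, 0],
    [-0.13, 0, 0]
  ],
  "twist": [0, 0, 0, 0, 0]
}}

```text
t: 21.87
eef_pos: [0.6357, -0.1398, 0.2402]
tool_rot: [0.0, 0.958, 0.287, -0.001]
contact_force: [-4.6, -4.7, 2.2]
gripper_width: 0.108
```

```bash
python3 pan.py
python3 - <<'E'
from station import *
import cv2
from pan import *
for c in ["scene","top"]:
    d=read_camera(c)
    for q in ["strip_corner","rib_end","caddy"]:
        for r in spot_point(q,c):
            v=[*uy(r["centre"]),r["centre"][2]*1e3]
            if abs(v[1])<30 and v[2]>50: print(c,q,np.round(v,1))
E
```

```text
u,y [70.2  1.5] z 240.2
F out -6.46 along 1.39 up 2.21
t 21.87 pos [ 0.6357 -0.1398  0.2402] hdg_y -56.66 z [-0.001 -0.001 -1.   ] F [-4.63 -4.72  2.21] M [-0.98  1.35  0.02] w 0.108 q [-0.35  0.58  0.68  1.71 -0.42  1.   -0.51]
scene strip_corner [ 21.3  -0.8 151.2]
scene rib_end [ 2.1  2.  75.3]
scene caddy [73.   2.3 68.3]
top strip_corner [ 17.3   1.8 153.8]
top rib_end [ 2.3  0.5 77.9]
```

Emit:
{"name": "move_arm", "arguments": {
  "gripper": [0.2, 0.3, 0.4, 0.5, 0.6],
  "xyz": [
    [0, 0, 0],
    [0, 0, 0],
    [0, 0, 0],
    [0, 0, 0],
    [0, 0, 0]
  ],
  "twist": [0, 0, 0, 0, 0]
}}

```text
t: 22.68
eef_pos: [0.6368, -0.1382, 0.2404]
tool_rot: [-0.0, 0.958, 0.288, 0.0]
contact_force: [0.4, 0.4, -0.5]
gripper_width: 0.597
```

Emit:
{"name": "move_arm", "arguments": {
  "gripper": [0.7, 0.7, 0.7, 0.7, 0.7],
  "xyz": [
    [0, 0, 0],
    [0, 0, -1],
    [0, 0, -3],
    [0, 0, -6],
    [0, 0, -9]
  ],
  "twist": [0, 0, 0, 0, 0]
}}

```text
t: 23.1
eef_pos: [0.636, -0.1387, 0.3315]
tool_rot: [-0.0, 0.958, 0.287, -0.001]
contact_force: [1.1, 0.7, -0.5]
gripper_width: 0.697
```

Emit:
{"name": "move_arm", "arguments": {
  "gripper": [0.7, 0.7, 0.7, 0.7, 0.7],
  "xyz": [
    [2, 0, -2],
    [5, 0, -3],
    [8, 0, -3],
    [11, 0, -3],
    [11, 0, -3]
  ],
  "twist": [0, 0, 0, 0, 0]
}}

```text
t: 23.52
eef_pos: [0.7323, -0.0716, 0.3601]
tool_rot: [-0.001, 0.957, 0.291, 0.001]
contact_force: [-0.6, 1.7, -0.6]
gripper_width: 0.694
```

```bash
python3 pan.py
python3 - <<'E'
from station import *
import cv2
from pan import *
for c in ["scene","top","wrist"]:
    d=read_camera(c); cv2.imwrite(f"pics/{c}12.png",d["pixels"][:,:,::-1])
    if c=="wrist": np.savez("wc.npz",R=d["R"],t=d["t"],k=[d["fx"],d["fy"],d["cx"],d["cy"]])
    for q in ["handle","strip_corner","rib_end","caddy"]:
        for r in spot_point(q,c):
            v=[*uy(r["centre"]),r["centre"][2]*1e3]
            if abs(v[1])<30 and v[2]>50: print(c,q,np.round(v,1))
a=cv2.imread("pics/scene12.png");cv2.imwrite("pics/s12.png",cv2.resize(a[240:420,100:300],None,fx=3.5,fy=3.3,interpolation=cv2.INTER_CUBIC))
E
```

```text
u,y [188.4  -2.3] z 360.1
F out 0.44 along -1.73 up -0.57
t 23.52 pos [ 0.7323 -0.0716  0.3601] hdg_y -56.15 z [ 0.002  0.002 -1.   ] F [-0.58  1.69 -0.57] M [ 0.12  0.   -0.  ] w 0.694 q [-0.4   0.63  0.71  1.36 -0.41  1.3  -0.67]
scene handle [ 74.4   1.3 183.9]
scene strip_corner [ 21.5   0.4 151.4]
scene rib_end [ 3.5  0.9 73.9]
scene rib_end [ 22.2   1.7 152.4]
scene caddy [69.   3.5 66.6]
top handle [ 69.    1.8 188.3]
top caddy [70.4  0.3 66.5]
wrist handle [ 73.1   2.1 186.7]
wrist strip_corner [ 21.2   5.4 155.2]
wrist rib_end [ 1.   1.9 77.2]
wrist caddy [69.7  3.1 67. ]
```

View pics/s12.png

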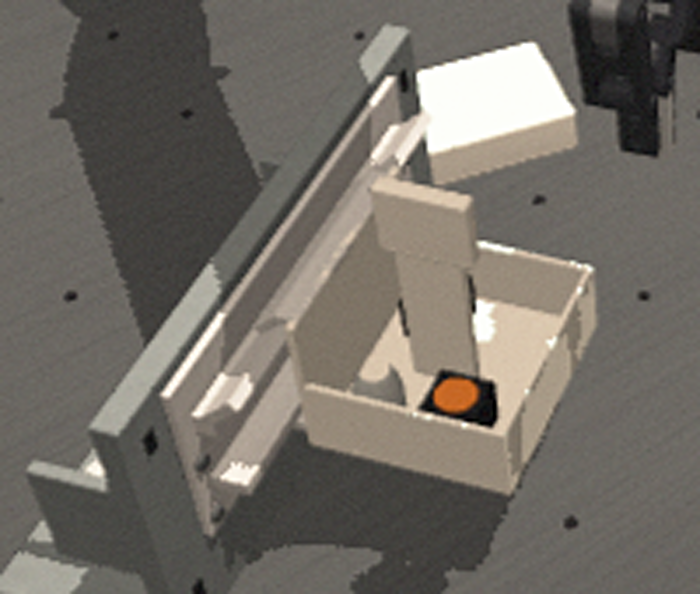

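View pics/scene12.png

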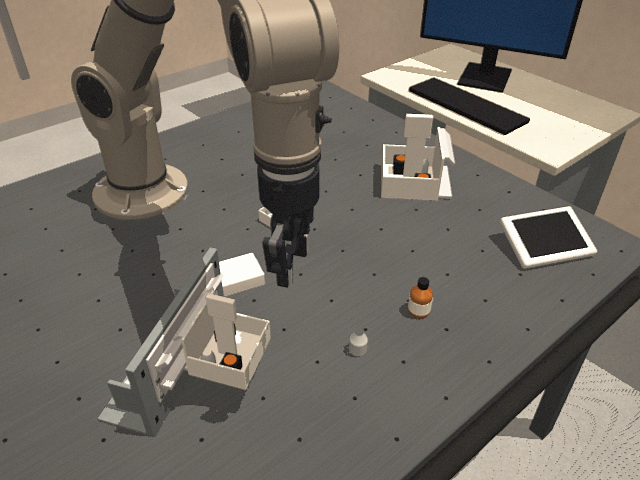

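Run:
```python
from station import *
from pan import *
read_camera("scene")
for q in ["slide_box","lens_barrel","reagent_bottle","caddy"]:
    print(q,[np.round(r["centre"],3) for r in spot_point(q,"scene")][:3])
o=get_obs();print(o["t"],np.abs(o["joint_vel"]).max())
print(hand_in())
```

```text
slide_box [array([0.424, 0.009, 0.003]), array([ 0.638, -0.141,  0.07 ])]
lens_barrel [array([ 0.732,  0.076, -0.006]), array([ 0.638, -0.14 ,  0.068]), array([ 0.59 , -0.172,  0.147])]
reagent_bottle [array([0.732, 0.233, 0.   ]), array([ 0.591, -0.164,  0.149])]
caddy [array([ 0.405,  0.558, -0.   ]), array([ 0.637, -0.138,  0.068]), array([ 0.595, -0.166,  0.154])]
24.5167 0.0015307437276286513
the job is handed in; nothing more can be done
None
```

The middle-sized caddy is hanging on the cleat, level and locked, with the gripper open and clear. I handed the job in at 24.5 s of the 51 s.

- **Tipping:** The move interface cannot tilt the tool. I pinched the handle lightly and pressed the caddy's rib against the panel's face above the cleat, up to about 6 N, until it had tipped about 21°. I then gripped it hard to hold that angle.
- **Hooking:** I lowered it until the strip touched the cleat. By feel, the cleat's edge is at about 150 mm, close to the middle setting.
- **Swinging home:** Keeping hold with a 20 N grip, I followed the arc about the cleat's edge until the caddy was level. Force on the panel unit stayed under about 17 N in the readings I took. A further 2 mm of commanded travel moved it only 0.4 mm, so I took it as home, eased the load and let go.
- **Position after release:**

| Point | Measured after release | Expected for home |
|---|---|---|
| Caddy origin, out from the panel face | about 70 mm | 70 mm |
| Caddy origin, height | about 67 mm | 68 mm plus the unit's shift |
| Caddy origin, off the panel's middle | about 2 mm | within 50 mm |
| Rib end, out from the panel face | about 2 mm | about 1 mm |
| Strip corner, height | 151–155 mm | 150 mm plus the unit's shift |

- **Bystanders:** The bottle, slide box, lens barrel and the large caddy are where they were. I did not re-measure the small caddy at the end, but the arm never went near it.
- **Checks that disagreed or were skipped:** The cameras differed by up to about 5 mm on single points. I also did not do a separate upward tug to test the lock.

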